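Stack the specimen boxes and lock them for transport

ROBOT

A 6-joint arm with a two-finger parallel gripper is mounted at the origin on the work surface. World frame = base frame: x ahead of the robot, y to its left, z up, the work surface at z = 0. Lengths are in mm, angles in rad, forces in N, time in s.
With the tool pointing down it reaches from about 250 to 775 mm from the base axis. Payload 8.9 kg.
Tool frame: the origin (TCP) lies on the front face of the gripper's body, between the roots of the fingers; the fingertips stand 73 mm ahead of it and the grasp point (between the pads) lies 54 mm ahead of it; z points along the fingers, y is the line along which they close (so a half turn about z gives the same grasp; the last joint's range is limited). The gripper opens to 85 mm and grips with 20 to 120 N. Pads are 22 mm wide; open, the fingers measure 114 mm over their backs; the gripper's body (76 mm by 85 mm) begins 54 mm behind the grasp point. The pads swing forward as they close: fully open they stand 13 mm farther back than shut.
Start: joints at [-1.34, 0.291, -0.153, 1.127, 0, 1.431], TCP at [189.752, -489.508, 303.905] pointing down, gripper open.
Joint ranges: [-2.52, 2.52], [-0.91, 1.74], [-1.3, 1.37], [-1.96, 2.02], [-1.52, 1.47], [-3.14, 3.14]. Speed limits (rad/s): [2.22, 2.22, 2.79, 3.14, 3.14, 3.14].

INTERFACE

Orientations are given as a unit quaternion [x, y, z, w].
In Python, from workcell import monitor, vision, ctrl gives the robot as it stands. The module is installed in compiled form; this text tells all that it offers.
- The arm moves only by the tool move_arm, never from a script. Its argument "increments" is a list of rows, each a list of 7 numbers: the shift along the tool's x, y, z in cm, then the turn, a rotation vector about the tool's x, y, z in rad, then the opening, from 0 (shut) to 1 (fully open). A call has 1 to 5 rows; each row is the pose to reach, as a shift and turn from the pose commanded when the call began, along the tool's axes at that moment; what a row does not reach only later rows make up. A row lasts 1/12 s, in which the tool goes at most 41.7 mm and 7.16 degrees, less where a joint would pass 70% of its speed; a pose out of reach is approached as far as the arm can. A call with a gripper value outside its range is refused whole. The fingers move at their own pace and stop on an object; "newtons" is the grip in N (left out, the last holds). Time passes only in rows, so rows that repeat a pose let the fingers close. It gives the time, the measured TCP pose, the force, the opening and the grip force at its end, in the units of the state.
- monitor.state(): the state, without advancing time (a new reading comes with each control period).
- vision.read_camera(name): name is "scene" or "top"; returns a dict with "image" (420x560x3 uint8, blue, green, red), "range_z" (420x560 float32, mm along the optical axis (not along the pixel's ray), 0 where there is no reading), "fx", "fy", "cx", "cy" (pixels), "cam_to_world" (4x4, takes a point from camera to world coordinates). Camera axes: x right, y down, z forward; pixel columns grow to the right and rows downward; lengths in mm; the calibration is good to about 2 mm. A picture is of the moment at which its call begins.
- ctrl.close_job(): hands the job in; it is judged then, once.
The state is a dict: "time": time; "joint_pos": joint angles; "qd": joint speeds; "joint_torque": joint torques, N m; "tcp_pos": TCP position; "eef_rot": TCP orientation; "force": force on the tool from outside, world axes, zero at the start; "torque": the same for the moment, N m; "finger_gap": finger opening in mm; "grasp_force": force on a finger pad.
Only numpy, scipy, OpenCV 4.12 (cv2) and the standard library are available. Lean on these libraries where they do the work, as an engineer would, in place of code of your own. Each camera call takes 0.05 s, during which the arm holds its last target. There are 200 camera calls.

TASK

Make the specimen column ready for transport: set the deep closed box squarely on the box that already stands on the locking station, then the shallow box squarely on top of that, each put down gently and let go. Then lift the lockout collar on the station's lever, push the lever through its gate all the way to the far stop, which swings the retaining bar over the column, and let the collar drop fully back down behind the gate. Leave the other things on the bench standing where they are.

Things in the scene. Friction and masses are not known exactly. Their poses are not given: they have to be found in the camera images.
- station: Fixed locking station: aluminium base plate 18 mm thick. Origin on the bench under it; at yaw 0 x points away from the robot, z up. Plate spans x -88..112, y -145..145 mm. Boxes stand in a column on it round x=0, y=70 mm, long sides along x. The lever's grey console: x -52..64, y -105..-45 mm, top 60 mm above the bench; a grey linkage cover, 48 mm high, at x 61..111, y -30..30 mm.
- bar_hub (a point): Centre of the retaining bar's hub, on a post behind the column (station x=88, y=70 mm), 159 mm above the bench (underside of the flat bar); hub 24 mm wide, top at 175 mm. The bar is 76 mm long and 18 mm wide; its rubber pad reaches down to 154 mm. Driven by the lever (1.57 rad per rad): at lever 0 it points to station +y; at the far stop to -x, over the column.
- column_place (a point): Middle of the column's place on the plate (station x=0, y=70 mm, 18 mm above the bench). Low stops, 8 mm high, edge it 58 mm to the far side and 39 mm to the lever's side.
- base_box: Closed specimen box, white with grey lid, 100 (x) x 60 (y) x 45 mm, loose, standing on the station's plate (its underside 18 mm above the bench). Origin at the centre of its underside, x along its length.
- deep_box: Closed specimen box of the same footprint but the tallest: 100 (x) x 60 (y) x 55 mm, 0.25 to 0.49 kg, starting on the bench. Origin at the centre of its underside, x along its length.
- shallow_box: Closed specimen box of the same footprint but flat: 100 (x) x 60 (y) x 30 mm, 0.14 to 0.28 kg, starting on the bench. Origin at the centre of its underside, x along its length.
- lever_pivot (a point): The lever's pivot, in the console, 45 mm above the bench, at station x=0, y=-75 mm. The pivot's axis is station y.
- lever (a joint): Lever angle (rad): 0 leans 0.5 rad from upright towards station -x (the robot's side), 0.5 upright, 1.0 at the far stop, leaning 0.5 rad to station +x. Bare steel rod 10 mm thick with a black cap 16 mm wide, ending 126 mm from the pivot. It stays where it is left; 2 to 5 N at the collar move it. With the collar down it is blocked at about 0.3; from about 0.87 the collar can drop again.
- gate (a point): Top middle of the steel gate, 74 mm from the pivot, leaning 0.08 rad to station +x: two cheeks, 8 mm thick along x and 25 mm wide over both, the rod passing between them; brackets outside them, 40 mm wide over both, reach 98 mm above the bench.
- collar (a joint): Lift of the lockout collar along the rod (m): 0 down, 0.016 fully up. A spring of 2 N (down) to 4 N (up) returns it. It must be lifted by at least 0.011 and held so while the lever goes from 0.29 to 0.87.
- collar_grip (a point): Point on the rod's axis inside the collar, 22 mm above its lower end: the place to grip. The collar is a dark ribbed steel sleeve round the rod, 28 mm in diameter, 36 mm long; when down its lower end is 65 mm and this point 87 mm from the pivot. The lever turns about station y, so fingers closing along station y can keep upright while the collar swings between them.
- tube_rack: Bystander: white rack with capped sample tubes, 110 x 50 mm, 93 mm tall; origin at its underside.
- vial0: Bystander: small stoppered glass vial, 26 mm wide, 46 mm tall, standing close beside a long side (+y) of the deep box, in the way of a finger there; origin at its underside.
- vial1: Bystander: another such vial, 26 mm wide, 46 mm tall, close beside a long side (-y) of the shallow box; origin at its underside.
- bottle: Bystander: small amber bottle, 44 mm wide, 90 mm tall; origin at its underside.
- jar: Bystander: capped specimen jar, 48 mm wide, 60 mm tall, in front of the station; origin at its underside.
- pen_cup: Bystander: black pen cup, 68 mm wide, 140 mm tall with its pens; origin at its underside.
- tip_box: Bystander: clear and blue pipette-tip box, 90 x 75 x 55 mm; origin at its underside.
Mind the look-alikes: they are no part of the job. Leave any purple or yellow look-alike of the deep_box alone.

How it is judged (in metres and radians):
On the way, in this order (a step that is already met when the one before it is completed fails the run):
1. the deep box stands squarely on the base box, let go (x of deep_box in the frame of base_box between -0.01 and 0.01 m and y of deep_box in the frame of base_box between -0.01 and 0.01 m and z of deep_box in the frame of base_box between 0.04 and 0.05 m and angle between the x axis of deep_box and the x axis of base_box, either way round below 0.12 rad and angle between deep_box's own z axis and vertical below 0.06 rad and contact force between the fingers and deep_box below 0.1 N and linear speed of deep_box below 0.03 m/s), for 0.2 s.
2. the shallow box stands squarely on the deep box, let go (all of step 1 and x of shallow_box in the frame of deep_box between -0.01 and 0.01 m and y of shallow_box in the frame of deep_box between -0.01 and 0.01 m and z of shallow_box in the frame of deep_box between 0.05 and 0.06 m and angle between the x axis of shallow_box and the x axis of deep_box, either way round below 0.12 rad and angle between shallow_box's own z axis and vertical below 0.06 rad and contact force between the fingers and shallow_box below 0.1 N and linear speed of shallow_box below 0.03 m/s), for 0.2 s.
3. the collar is lifted while the lever is still before the gate or in it (value of joint collar above 0.009 m and value of joint lever below 0.8 rad), for 0.05 s.
At the end, for the whole second after the job is handed in: Deep box on base box and shallow box on deep box, each centred within 10 mm along both sides, aligned within 0.12 rad, flat and at rest; the base box still upright in its place on the station (within 18 mm); lever within 0.06 rad of its far stop, collar down to 3 mm or less, everything released (all of step 2 and x of base_box in the frame of station between -0.018 and 0.018 m and y of base_box in the frame of station between 0.052 and 0.088 m and angle between base_box's own z axis and vertical below 0.05 rad and value of joint lever above 0.94 rad and value of joint collar below 0.003 m and velocity of joint lever below 0.05 rad/s); the robot touches nothing.
It fails at once if a bystander is shoved more than 30 mm or tipped (distance of any of vial0, vial1, tube_rack, bottle, jar, pen_cup, tip_box from where it was at the start of the episode above 0.03 m or angle between any of vial0, vial1, tube_rack, bottle, jar, pen_cup, tip_box's own z axis and vertical above 0.35 rad).
It fails at once if the deep or the shallow box is dropped or thrown instead of put down ((contact force between the fingers and deep_box below 0.05 N and linear speed of deep_box above 0.5 m/s) or (contact force between the fingers and shallow_box below 0.05 N and linear speed of shallow_box above 0.5 m/s)).
It also fails if it takes over 72 s, if anything falls off the work surface, if the arm or the gripper's body presses on something with over 40 N, if the wrist force passes 120 N, or if a joint passes its speed limit or range.

## Working session

There is one attempt and no reset: what is moved stays moved. The work goes in short steps, Python scripts to look and compute and a tool call to move; the robot and the scene stay as the last step left them, time stands still between calls to the robot, and variables do not carry over. Pictures are saved under pics/ and viewed, at most 10 in all, crops included, and the job is handed in when it is done.

Besides the shell and the picture viewer there is one more tool, called after "Emit:" in YAML: its name, and indented under it one key for each argument. move_arm: Moves the arm, as the interface text tells. Its arguments: {"type":"object","properties":{"increments":{"type":"array"},"newtons":{"type":"number"}},"required":["increments"]}

```bash
mkdir -p pics; python3 - <<'E'
from workcell import monitor, vision, ctrl
import cv2,numpy as np,pickle
s=monitor.state();print({k:np.round(v,3).tolist() for k,v in s.items()})
d={}
for n in("scene","top"):
    c=vision.read_camera(n);d[n]=c;cv2.imwrite(f"pics/{n}0.png",c["image"]);print(n,c["fx"],c["fy"],c["cx"],c["cy"],np.round(c["cam_to_world"],3).tolist(),(c["range_z"]>0).mean())
pickle.dump(d,open("cam0.pkl","wb"))
E
```

```text
{'time': 0.0, 'joint_pos': [-1.34, 0.291, -0.154, 1.127, -0.0, 1.431], 'qd': [-0.001, 0.001, 0.0, -0.0, 0.0, -0.0], 'joint_torque': [-0.003, -53.714, 33.138, 0.016, -0.0, -0.0], 'tcp_pos': [189.677, -489.169, 303.325], 'eef_rot': [0.983, 0.184, -0.0, -0.001], 'force': [-0.408, -0.01, -0.077], 'torque': [-0.015, -0.025, -0.016], 'grasp_force': 0.0, 'finger_gap': 85.215}
scene 457.12691529678193 457.12691529678193 270.30203400414047 201.76605265478116 [[0.038, 0.713, -0.7, 1339.127], [0.999, -0.037, 0.017, -37.749], [-0.014, -0.7, -0.714, 974.766], [0.0, 0.0, 0.0, 1.0]] 0.9960799319727891
top 515.4903058558334 515.4903058558334 270.4524469545434 204.77557077596376 [[0.022, -0.987, 0.158, 297.546], [-1.0, -0.022, 0.003, -33.355], [0.0, -0.158, -0.987, 1313.932], [0.0, 0.0, 0.0, 1.0]] 0.9958460884353741
```

View pics/scene0.png

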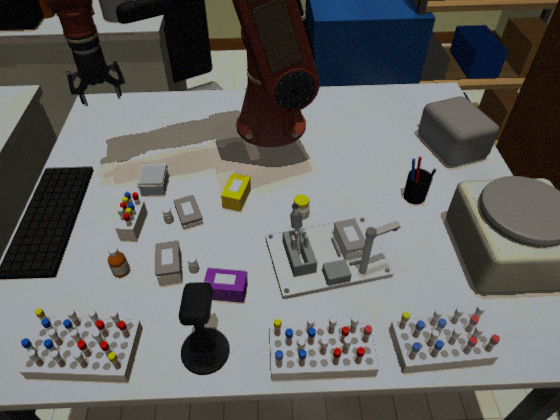

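View pics/top0.png

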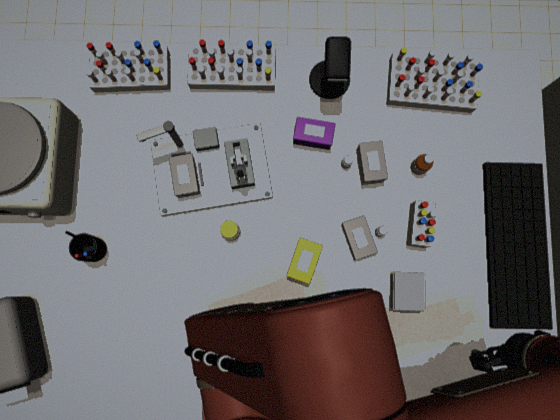

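The scene view has the deep box at (168,262), the shallow one at (188,211) and the station at (328,255). The top view has the deep box at (372,162) with a vial at (346,161), the shallow box at (359,238) with a vial at (381,231), the base box at (184,175) and the lever near (240,165). Next I measure all of these from the depth in both views.

```bash
cat >h.py <<'E'
import numpy as np,cv2
def cloud(c):
    z=c["range_z"];v,u=np.mgrid[:z.shape[0],:z.shape[1]]
    p=np.stack([(u-c["cx"])/c["fx"]*z,(v-c["cy"])/c["fy"]*z,z],-1)
    T=np.array(c["cam_to_world"]);return p@T[:3,:3].T+T[:3,3]
def rect(P,m):
    "largest blob of mask: min-area rectangle in world xy, yaw of the long side, height"
    n,l,st,_=cv2.connectedComponentsWithStats(m.astype(np.uint8));
    if n<2: return None
    k=1+st[1:,4].argmax();q=P[l==k]
    (c,(w,h),a)=cv2.minAreaRect(q[:,:2].astype(np.float32))
    if w<h:w,h,a=h,w,a+90
    a=(a+90)%180-90
    return dict(c=np.round(c,1).tolist(),wh=(round(w,1),round(h,1)),yaw=round(np.radians(a),3),z=round(float(np.median(q[:,2])),1),mean=np.round(q[:,:2].mean(0),1).tolist(),n=len(q))
def win(P,x,y,r,z0,z1):
    return (abs(P[...,0]-x)<r)&(abs(P[...,1]-y)<r)&(P[...,2]>z0)&(P[...,2]<z1)
E
python3 - <<'E'
from h import *;import pickle
d=pickle.load(open("cam0.pkl","rb"));P={n:cloud(c) for n,c in d.items()}
px=dict(deep=(372,162),shallow=(359,238),base=(184,175),vial0=(346,161),vial1=(381,231),bottle=(423,162),rack=(423,223),jar=(229,230),tip=(408,291),purple=(315,131),yellow=(305,260),cup=(88,247),plate=(215,205),cover=(205,138),console=(240,182),levertop=(240,147))
for k,(u,v) in px.items():
    p=P["top"][v,u];print(k,p.round(1))
    if k in("plate","levertop"):continue
    for n in P: print("   ",n,rect(P[n],win(P[n],p[0],p[1],75 if k not in("vial0","vial1") else 25,p[2]-8,p[2]+8)))
for n in P:
    print("plate",n,rect(P[n],win(P[n],P["top"][205,215][0]+90,P["top"][205,215][1],190,9,30)))
    m=win(P[n],*P["top"][182,240][:2],90,75,200);q=P[n][m]
    for z in range(80,190,8):
        w=q[abs(q[:,2]-z)<4]
        if len(w):print(n,z,len(w),w[:,:2].mean(0).round(1),w[:,:2].min(0).round(0),w[:,:2].max(0).round(0))
E
```

```text
deep [ 613.2 -281.2   55.2]
    scene {'c': [618.2, -283.1], 'wh': (105.2, 58.6), 'yaw': np.float64(0.129), 'z': 56.3, 'mean': [621.8, -282.7], 'n': 773}
    top {'c': [617.9, -283.8], 'wh': (103.0, 61.5), 'yaw': np.float64(0.118), 'z': 55.4, 'mean': [616.4, -283.0], 'n': 940}
shallow [ 423.4 -250.9   36.3]
    scene {'c': [426.2, -253.2], 'wh': (103.8, 59.4), 'yaw': np.float64(0.343), 'z': 31.5, 'mean': [428.8, -252.5], 'n': 482}
    top {'c': [426.3, -253.0], 'wh': (99.0, 60.3), 'yaw': np.float64(0.346), 'z': 31.2, 'mean': [425.9, -252.9], 'n': 768}
base [567.1 186.3  66.2]
    scene {'c': [572.5, 188.6], 'wh': (102.8, 61.1), 'yaw': np.float64(0.206), 'z': 64.1, 'mean': [574.4, 187.3], 'n': 686}
    top {'c': [571.0, 189.3], 'wh': (101.1, 60.5), 'yaw': np.float64(0.21), 'z': 63.6, 'mean': [569.8, 188.6], 'n': 942}
vial0 [ 618.  -218.1   40.6]
    scene {'c': [623.5, -222.1], 'wh': (23.0, 21.0), 'yaw': np.float64(-0.547), 'z': 44.3, 'mean': [624.7, -221.5], 'n': 72}
    top {'c': [619.6, -222.2], 'wh': (23.4, 21.9), 'yaw': np.float64(1.35), 'z': 45.1, 'mean': [620.1, -221.2], 'n': 6
[... 3542 characters left out ...]
top {'c': [597.7, 127.2], 'wh': (290.2, 201.2), 'yaw': np.float64(-1.382), 'z': 18.8, 'mean': [588.9, 126.8], 'n': 5852}
top 80 3 [595.1  57.6] [593.  35.] [599.  70.]
top 88 4 [594.6  57.7] [592.  33.] [599.  69.]
top 96 30 [602.8  51.8] [593.  32.] [616.  71.]
top 104 20 [602.5  50.4] [594.  32.] [612.  71.]
top 112 11 [599.5  51. ] [579.  33.] [611.  65.]
top 120 22 [598.1  50.6] [580.  35.] [610.  63.]
top 128 4 [580.2  50.5] [573.  45.] [584.  58.]
top 136 39 [564.2  44. ] [551.  32.] [580.  58.]
top 144 42 [569.   44.6] [558.  32.] [575.  57.]
top 152 2 [560.6  44.8] [548.  42.] [573.  48.]
top 160 28 [554.1  42.1] [548.  35.] [561.  49.]
top 168 8 [556.5  43. ] [553.  35.] [560.  48.]
```

The heights match the text in both views: deep box 55, shallow box 31, base box top 64, plate 19. The station origin comes out near (586,125) with yaw 0.188. Next I write a planner that gives shifts in tool axes for a chain of waypoints.

```bash
cat >plan.py <<'E'
import numpy as np
from scipy.spatial.transform import Rotation as R
from workcell import monitor
def rot(yaw,pitch=0): return R.from_euler("z",yaw)*R.from_euler("y",pitch)*R.from_euler("x",np.pi)
def box(c,yaw,dx): return c[0]+dx*np.cos(yaw),c[1]+dx*np.sin(yaw)
def plan(wps,start=None):
    "wps: (x,y,z,yaw). Prints shift (cm) and turn in the axes of the previous waypoint, and the rows needed"
    s=monitor.state();p=np.array(s["tcp_pos"]);q=R.from_quat(s["eef_rot"])
    if start is not None:p,q=np.array(start[:3]),rot(start[3])
    print("now",p.round(1),"yaw",np.round(np.arctan2(*q.as_matrix()[[1,0],0]),3),"t",round(s["time"],2),"gap",round(s["finger_gap"],1))
    for w in wps:
        t=np.array(w[:3]);k=rot(*w[3:]);d=q.inv().apply(t-p);r=(q.inv()*k).as_rotvec()
        print(np.round(w,2),"shift cm",np.round(d/10,2),"turn",np.round(r,3),"rows",round(max(np.linalg.norm(d)/41.7,np.degrees(np.linalg.norm(r))/7.16),1));p,q=t,k
E
python3 - <<'E'
from plan import *
g=box((618,-283.4),.123,-21)
plan([(330,-430,290,.123),(480,-340,250,.123),(*g,170,.123),(*g,83,.123)])
E
```

```text
now [ 189.7 -489.2  303.4] yaw 0.37 t 0.1 gap 85.2
[ 3.3e+02 -4.3e+02  2.9e+02  1.2e-01] shift cm [15.22 -0.45  1.34] turn [-0.001 -0.     0.247] rows 3.7
[ 4.8e+02 -3.4e+02  2.5e+02  1.2e-01] shift cm [15.99 -7.09  4.  ] turn [0. 0. 0.] rows 4.3
[ 5.9716e+02 -2.8598e+02  1.7000e+02  1.2000e-01] shift cm [12.29 -3.92  8.  ] turn [0. 0. 0.] rows 3.6
[ 5.9716e+02 -2.8598e+02  8.3000e+01  1.2000e-01] shift cm [ 0.  -0.   8.7] turn [0. 0. 0.] rows 2.1
```

Emit:
move_arm:
  increments:
    - [15.22,-0.45,1.34,0,0,0.247,0.9]
    - [15.22,-0.45,1.34,0,0,0.247,0.9]
    - [15.22,-0.45,1.34,0,0,0.247,0.9]
    - [15.22,-0.45,1.34,0,0,0.247,0.9]
    - [15.22,-0.45,1.34,0,0,0.247,0.9]

```text
time: 0.52
tcp_pos: [334.5, -427.3, 289.6]
eef_rot: [0.998, 0.064, 0.001, -0.001]
force: [-0.8, 0.7, -0.6]
finger_gap: 77.1
grasp_force: 0.0
```

Emit:
move_arm:
  increments:
    - [16,-7.1,4,0,0,0,0.9]
    - [16,-7.1,4,0,0,0,0.9]
    - [16,-7.1,4,0,0,0,0.9]
    - [16,-7.1,4,0,0,0,0.9]
    - [16,-7.1,4,0,0,0,0.9]

```text
time: 0.93
tcp_pos: [483.1, -337.0, 248.8]
eef_rot: [0.998, 0.063, -0.0, -0.001]
force: [-1.0, 0.2, -0.4]
finger_gap: 76.9
grasp_force: 0.0
```

Emit:
move_arm:
  increments:
    - [12.3,-3.9,8,0,0,0,0.9]
    - [12.3,-3.9,8,0,0,0,0.9]
    - [12.3,-3.9,8,0,0,0,0.9]
    - [12.3,-3.9,8,0,0,0,0.9]
    - [12.3,-3.9,8,0,0,0,0.9]

```text
time: 1.35
tcp_pos: [599.1, -283.5, 166.3]
eef_rot: [0.998, 0.063, -0.002, -0.002]
force: [-1.5, 1.3, 0.0]
finger_gap: 76.6
grasp_force: 0.0
```

```bash
python3 - <<'E'
from plan import *
from h import *
from workcell import vision
g=box((618,-283.4),.123,-21)
plan([(*g,83,.123)])
for n in("scene","top"):
    c=vision.read_camera(n);P=cloud(c);cv2.imwrite(f"pics/{n}1.png",cv2.resize(c["image"][130:330,80:280] if n=="scene" else c["image"][90:290,290:490],(560,560)))
    print(rect(P,win(P,618,-283,75,47,63)),rect(P,win(P,620,-222,22,38,50)))
E
```

```text
now [ 599.1 -283.5  166.3] yaw 0.126 t 1.35 gap 76.6
[ 5.9716e+02 -2.8598e+02  8.3000e+01  1.2000e-01] shift cm [-0.2   0.25  8.33] turn [-0.004  0.003  0.003] rows 2.0
{'c': [617.0, -283.2], 'wh': (104.9, 58.1), 'yaw': np.float64(0.133), 'z': 56.2, 'mean': [621.9, -282.6], 'n': 775} {'c': [623.3, -221.3], 'wh': (21.9, 20.6), 'yaw': np.float64(-1.307), 'z': 46.5, 'mean': [623.2, -222.1], 'n': 58}
None None
```

View pics/scene1.png

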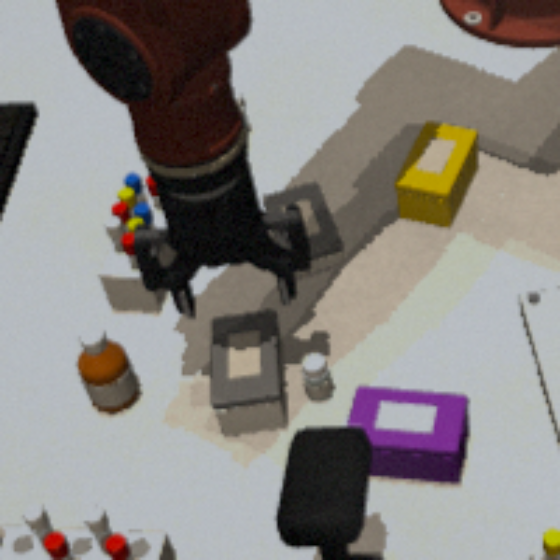

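The open fingers, near (185,300) and (290,290) in the crop, straddle the box (245,360). They are on the robot's side of the vial (317,375), so I descend and grip.

Emit:
move_arm:
  increments:
    - [-0.2,0.25,4,0,0,0,0.9]
    - [-0.2,0.25,7,0,0,0,0.9]
    - [-0.2,0.25,8.3,0,0,0,0.9]
    - [-0.2,0.25,8.3,0,0,0,0.9]
    - [-0.2,0.25,8.3,0,0,0,0.9]

```text
time: 1.87
tcp_pos: [594.9, -290.2, 88.2]
eef_rot: [0.998, 0.061, -0.0, 0.0]
force: [-0.2, -0.2, 1.4]
finger_gap: 76.5
grasp_force: 0.0
```

Emit:
move_arm:
  increments:
    - [0,0,0,0,0,0,0.5]
    - [0,0,0,0,0,0,0.5]
    - [0,0,0,0,0,0,0.5]
    - [0,0,0,0,0,0,0.5]
    - [0,0,0,0,0,0,0.5]
  newtons: 60

```text
time: 2.28
tcp_pos: [596.6, -290.2, 90.1]
eef_rot: [0.998, 0.061, 0.001, 0.001]
force: [-2.1, -0.4, 7.2]
finger_gap: 59.5
grasp_force: 65.9
```

```bash
python3 - <<'E'
from plan import *
p=box((571.5,189),.208,-21)
plan([(597,-286,130,.123),(597,-286,310,.123),(595,-100,330,.16),(590,100,330,.208),(*p,300,.208),(*p,165,.208),(*p,129,.208)])
E
```

```text
now [ 596.6 -290.2   90.1] yaw 0.122 t 2.28 gap 59.5
[ 5.97e+02 -2.86e+02  1.30e+02  1.20e-01] shift cm [ 0.1  -0.41 -3.99] turn [ 0.003 -0.003 -0.001] rows 1.0
[ 5.97e+02 -2.86e+02  3.10e+02  1.20e-01] shift cm [ -0.   0. -18.] turn [0. 0. 0.] rows 4.3
[ 5.95e+02 -1.00e+02  3.30e+02  1.60e-01] shift cm [  2.08 -18.48  -2.  ] turn [ 0.     0.    -0.037] rows 4.5
[5.9e+02 1.0e+02 3.3e+02 2.1e-01] shift cm [  2.69 -19.82  -0.  ] turn [ 0.     0.    -0.048] rows 4.8
[5.5095e+02 1.8466e+02 3.0000e+02 2.1000e-01] shift cm [-2.07 -9.09  3.  ] turn [0. 0. 0.] rows 2.3
[5.5095e+02 1.8466e+02 1.6500e+02 2.1000e-01] shift cm [ 0.  -0.  13.5] turn [0. 0. 0.] rows 3.2
[5.5095e+02 1.8466e+02 1.2900e+02 2.1000e-01] shift cm [ 0.  -0.   3.6] turn [0. 0. 0.] rows 0.9
```

Emit:
move_arm:
  increments:
    - [0,0,0,0,0,0,0.5]
    - [0,0,-1,0,0,0,0.5]
    - [0,0,-3,0,0,0,0.5]
    - [0,0,-5,0,0,0,0.5]
    - [0,0,-8,0,0,0,0.5]

```text
time: 2.7
tcp_pos: [594.8, -288.6, 167.7]
eef_rot: [0.998, 0.061, -0.001, -0.001]
force: [-0.2, 0.6, -3.1]
finger_gap: 59.3
grasp_force: 65.0
```

Emit:
move_arm:
  increments:
    - [0,0,-3,0,0,0,0.5]
    - [0,0,-7,0,0,0,0.5]
    - [0,0,-11,0,0,0,0.5]
    - [0,0,-14,0,0,0,0.5]
    - [0,0,-14,0,0,0,0.5]

```text
time: 3.12
tcp_pos: [597.5, -290.3, 316.4]
eef_rot: [0.998, 0.061, 0.005, 0.003]
force: [0.5, 0.5, -2.4]
finger_gap: 59.2
grasp_force: 65.4
```

```bash
python3 - <<'E'
from plan import *
from h import *
from workcell import vision
plan([])
c=vision.read_camera("scene");P=cloud(c);cv2.imwrite("pics/scene2.png",cv2.resize(c["image"][80:280,80:280],(560,560)))
plan([(595,-100,330,.16),(590,100,330,.208)])
E
```

```text
now [ 597.5 -290.3  316.4] yaw 0.123 t 3.12 gap 59.2
now [ 596.9 -289.9  312.7] yaw 0.123 t 3.17 gap 59.1
[ 5.95e+02 -1.00e+02  3.30e+02  1.60e-01] shift cm [  2.15 -18.87  -1.81] turn [ 0.005 -0.006 -0.037] rows 4.6
[5.9e+02 1.0e+02 3.3e+02 2.1e-01] shift cm [  2.69 -19.82  -0.  ] turn [ 0.     0.    -0.048] rows 4.8
```

View pics/scene2.png

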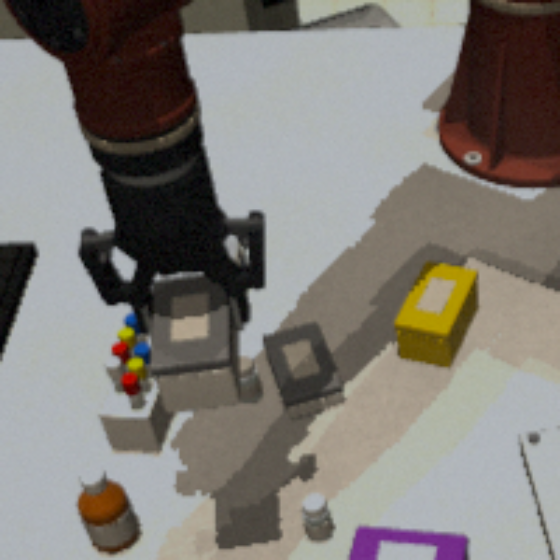

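The deep box, at crop (190,340), hangs level in the gripper and clear of the bench. Vial0 is untouched at (317,510). I carry the box to the station.

Emit:
move_arm:
  increments:
    - [0.5,-4,-1,0,0,-0.01,0.5]
    - [1,-8,-1.8,0,0,-0.02,0.5]
    - [1.5,-12,-1.8,0,0,-0.03,0.5]
    - [2,-16,-1.8,0,0,-0.037,0.5]
    - [2.1,-18.9,-1.8,0,0,-0.037,0.5]

```text
time: 3.58
tcp_pos: [592.5, -95.8, 324.7]
eef_rot: [0.997, 0.081, -0.001, -0.001]
force: [0.1, 0.0, -3.4]
finger_gap: 59.5
grasp_force: 65.9
```

Emit:
move_arm:
  increments:
    - [0.5,-4,0,0,0,-0.01,0.5]
    - [1,-8,0,0,0,-0.02,0.5]
    - [1.6,-12,0,0,0,-0.03,0.5]
    - [2.2,-16,0,0,0,-0.04,0.5]
    - [2.7,-19.8,0,0,0,-0.048,0.5]

```text
time: 4.0
tcp_pos: [587.4, 102.8, 324.6]
eef_rot: [0.995, 0.104, -0.001, -0.0]
force: [1.3, 0.3, -3.0]
finger_gap: 59.4
grasp_force: 65.8
```

Emit:
move_arm:
  increments:
    - [-1,-3,0,0,0,0,0.5]
    - [-2,-6,1,0,0,0,0.5]
    - [-2.1,-8,2,0,0,0,0.5]
    - [-2.1,-9.1,3,0,0,0,0.5]
    - [-2.1,-9.1,3,0,0,0,0.5]

```text
time: 4.42
tcp_pos: [547.2, 187.1, 292.8]
eef_rot: [0.994, 0.105, -0.002, -0.0]
force: [-0.6, -0.8, -3.1]
finger_gap: 59.3
grasp_force: 65.8
```

Emit:
move_arm:
  increments:
    - [0,0,0,0,0,0,0.5]
    - [0,0,2,0,0,0,0.5]
    - [0,0,5,0,0,0,0.5]
    - [0,0,8,0,0,0,0.5]
    - [0,0,8,0,0,0,0.5]

```text
time: 4.83
tcp_pos: [547.1, 183.4, 210.6]
eef_rot: [0.995, 0.103, -0.004, 0.001]
force: [-1.8, -0.4, -4.1]
finger_gap: 59.1
grasp_force: 66.3
```

```bash
python3 - <<'E'
from plan import *
from h import *
from workcell import vision
for n in("scene","top"):
    c=vision.read_camera(n);P=cloud(c);cv2.imwrite(f"pics/{n}3.png",cv2.resize(c["image"][140:320,230:430],(600,540)))
    s=monitor.state();z=s["tcp_pos"][2]
    zt=z-90+55
    print(n,z,rect(P,win(P,571,189,90,zt-8,zt+8)),rect(P,win(P,571,189,75,56,70)))
p=box((571.5,189),.208,-21)
plan([(*p,165,.208),(*p,154,.208)])
E
```

```text
scene 213.45748108805634 {'c': [574.3, 194.2], 'wh': (95.2, 84.3), 'yaw': np.float64(0.45), 'z': 176.3, 'mean': [576.5, 190.8], 'n': 723} {'c': [572.5, 188.7], 'wh': (101.0, 60.4), 'yaw': np.float64(0.197), 'z': 64.1, 'mean': [584.2, 184.2], 'n': 529}
top 215.59556885306162 {'c': [532.7, 171.5], 'wh': (47.2, 24.5), 'yaw': np.float64(-1.493), 'z': 178.8, 'mean': [531.8, 171.4], 'n': 180} {'c': [533.3, 175.2], 'wh': (69.2, 34.3), 'yaw': np.float64(-0.869), 'z': 63.1, 'mean': [533.6, 175.2], 'n': 178}
now [549.4 184.3 215.6] yaw 0.206 t 4.93 gap 59.3
[5.5095e+02 1.8466e+02 1.6500e+02 2.1000e-01] shift cm [ 0.17 -0.01  5.06] turn [ 0.     0.002 -0.002] rows 1.2
[5.5095e+02 1.8466e+02 1.5400e+02 2.1000e-01] shift cm [ 0.  -0.   1.1] turn [0. 0. 0.] rows 0.3
```

View pics/scene3.png

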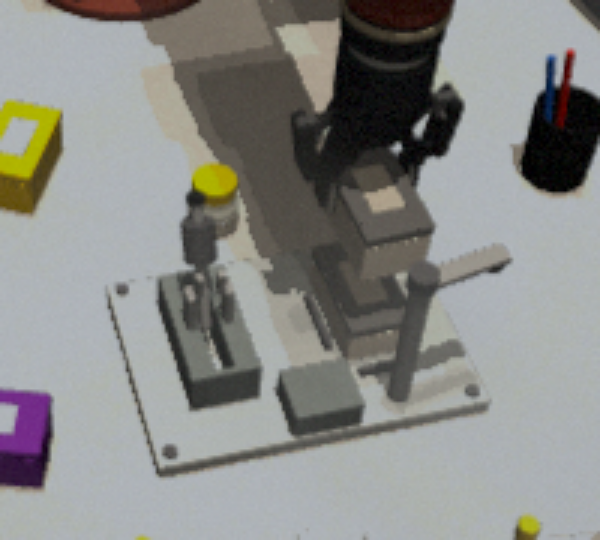

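The box hangs above the base box with its top near crop (385,215), the base at (365,305), and about the right alignment. Before lowering I measure both far faces from the same camera to get the relative offset.

```bash
cat >>h.py <<'E'
def face(P,o,yaw,z0,z1,label=""):
    "a box's far end face, in the frame at o with yaw: x of the face, y extent, slope"
    c,s=np.cos(yaw),np.sin(yaw);d=P[...,:2]-np.array(o);x=d[...,0]*c+d[...,1]*s;y=-d[...,0]*s+d[...,1]*c
    m=(P[...,2]>z0)&(P[...,2]<z1)&(abs(y)<45)&(x>30)&(x<65)
    X,Y=x[m],y[m]
    f=np.polyfit(Y,X,1);r=X-np.polyval(f,Y);k=abs(r)<3;f=np.polyfit(Y[k],X[k],1)
    print(label,"n",k.sum(),"x at y0 %.1f slope %.3f"%(f[1],f[0]),"y extent",np.percentile(Y[k],[1,50,99]).round(1))
E
python3 - <<'E'
from plan import *
from h import *
from workcell import vision
c=vision.read_camera("scene");P=cloud(c);s=monitor.state();z=s["tcp_pos"][2]
plan([]);b=z-90
o=(571.5,189)
face(P,o,.208,b+8,b+48,"deep")
face(P,o,.208,26,58,"base")
m=P[...,2]
for lab,a,e in(("deep top",b+50,b+60),("base top",59,69)):
    d=P[...,:2]-np.array(o);x=d[...,0]*np.cos(.208)+d[...,1]*np.sin(.208);y=-d[...,0]*np.sin(.208)+d[...,1]*np.cos(.208)
    k=(m>a)&(m<e)&(x>15)&(x<46)&(abs(y)<45);print(lab,k.sum(),np.percentile(y[k],[1,50,99]).round(1),np.median(m[k]).round(1))
    e_=[(np.percentile(y[k&(abs(x-t)<4)],[1,99]).round(1)).tolist() for t in(20,30,40)];print(e_)
E
```

```text
now [550.2 184.7 216.9] yaw 0.207 t 4.98 gap 59.2
deep n 203 x at y0 47.8 slope 0.030 y extent [-27.9   2.5  28.5]
base n 98 x at y0 48.8 slope 0.062 y extent [-29.7  -8.6  12.8]
deep top 242 [-28.5  -0.5  30.8] 181.2
[[-29.0, 27.4], [-28.3, 29.1], [-28.4, 31.1]]
base top 211 [-30.6  -2.9  28. ] 64.3
[[-30.5, 28.3], [-29.9, 27.9], [-30.0, 21.4]]
```

Emit:
move_arm:
  increments:
    - [0.1,0.1,2,0,0,0,0.5]
    - [0.1,0.1,4,0,0,0,0.5]
    - [0.1,0.1,5,0,0,0,0.5]
    - [0.1,0.1,5.5,0,0,0,0.5]
    - [0.1,0.1,5.7,0,0,0,0.5]

```text
time: 5.4
tcp_pos: [550.9, 184.6, 159.1]
eef_rot: [0.995, 0.104, 0.0, -0.0]
force: [-0.5, -0.0, -1.9]
finger_gap: 59.7
grasp_force: 66.5
```

Emit:
move_arm:
  increments:
    - [0,0,0,0,0,0,0.5]
    - [0,0,0,0,0,0,0.5]
    - [0,0,0,0,0,0,0.5]
    - [0,0,0.15,0,0,0,0.5]
    - [0,0,0.15,0,0,0,0.5]

```text
time: 5.82
tcp_pos: [550.6, 184.7, 157.3]
eef_rot: [0.995, 0.104, 0.0, -0.0]
force: [0.3, 0.1, -2.8]
finger_gap: 59.1
grasp_force: 66.5
```

Emit:
move_arm:
  increments:
    - [0,0,0.1,0,0,0,0.5]
    - [0,0,0.2,0,0,0,0.5]
    - [0,0,0.2,0,0,0,0.5]
    - [0,0,0.25,0,0,0,0.5]
    - [0,0,0.25,0,0,0,0.5]

```text
time: 6.23
tcp_pos: [550.4, 184.7, 154.4]
eef_rot: [0.995, 0.104, -0.0, -0.0]
force: [-0.0, 0.5, -2.8]
finger_gap: 59.4
grasp_force: 66.5
```

Emit:
move_arm:
  increments:
    - [0,0,0.05,0,0,0,0.5]
    - [0,0,0.05,0,0,0,0.5]
    - [0,0,0.1,0,0,0,0.5]
    - [0,0,0.1,0,0,0,0.5]
    - [0,0,0.1,0,0,0,0.5]

```text
time: 6.65
tcp_pos: [550.4, 184.7, 153.5]
eef_rot: [0.995, 0.104, -0.0, -0.0]
force: [-0.5, -0.3, -2.9]
finger_gap: 59.3
grasp_force: 66.5
```

Emit:
move_arm:
  increments:
    - [0,0,0.05,0,0,0,0.5]
    - [0,0,0.05,0,0,0,0.5]
    - [0,0,0.1,0,0,0,0.5]
    - [0,0,0.1,0,0,0,0.5]
    - [0,0,0.1,0,0,0,0.5]

```text
time: 7.07
tcp_pos: [550.5, 184.7, 153.1]
eef_rot: [0.995, 0.104, 0.0, 0.0]
force: [-3.4, -1.1, 5.3]
finger_gap: 59.0
grasp_force: 67.3
```

Contact, with the force going from -2.9 to +5.3 N. I release and rise.

Emit:
move_arm:
  increments:
    - [0,0,0,0,0,0,0.74]
    - [0,0,0,0,0,0,0.78]
    - [0,0,0,0,0,0,0.84]
    - [0,0,0,0,0,0,0.88]
    - [0,0,0,0,0,0,0.9]

```text
time: 7.48
tcp_pos: [550.5, 184.7, 152.5]
eef_rot: [0.995, 0.104, 0.0, -0.0]
force: [0.2, 0.1, -0.7]
finger_gap: 76.6
grasp_force: 0.0
```

Emit:
move_arm:
  increments:
    - [0,0,-2,0,0,0,0.9]
    - [0,0,-5,0,0,0,0.9]
    - [0,0,-9,0,0,0,0.9]
    - [0,0,-13,0,0,0,0.9]
    - [0,0,-15,0,0,0,0.9]

```text
time: 7.9
tcp_pos: [551.5, 184.9, 307.3]
eef_rot: [0.995, 0.104, 0.003, -0.0]
force: [0.4, -0.7, 1.2]
finger_gap: 76.6
grasp_force: 0.0
```

```bash
python3 - <<'E'
from plan import *
from h import *
from workcell import vision
c=vision.read_camera("scene");P=cloud(c)
o=(571.5,189)
print(rect(P,win(P,*o,75,110,128)))
face(P,o,.208,70,112,"deep");face(P,o,.208,26,58,"base")
g=box((426.2,-253.1),.345,29)
plan([(550,100,310,.25),(500,-90,300,.3),(*g,220,.345),(*g,160,.345),(*g,77,.345)])
E
```

```text
{'c': [573.1, 190.3], 'wh': (103.9, 60.8), 'yaw': np.float64(0.23), 'z': 119.0, 'mean': [575.2, 187.5], 'n': 723}
deep n 127 x at y0 49.0 slope 0.089 y extent [-27.7  -3.   15.5]
base n 95 x at y0 48.8 slope 0.062 y extent [-29.4  -7.8  15.3]
now [552.5 185.1 309.7] yaw 0.208 t 7.95 gap 76.7
[5.5e+02 1.0e+02 3.1e+02 2.5e-01] shift cm [-2.    8.28 -0.05] turn [ 0.    -0.009 -0.042] rows 2.0
[ 5.e+02 -9.e+01  3.e+02  3.e-01] shift cm [-9.55 17.17  1.  ] turn [ 0.    0.   -0.05] rows 4.7
[ 4.5349e+02 -2.4329e+02  2.2000e+02  3.4000e-01] shift cm [-8.97 13.27  8.  ] turn [ 0.     0.    -0.045] rows 4.3
[ 4.5349e+02 -2.4329e+02  1.6000e+02  3.4000e-01] shift cm [-0. -0.  6.] turn [0. 0. 0.] rows 1.4
[ 4.5349e+02 -2.4329e+02  7.7000e+01  3.4000e-01] shift cm [-0.  -0.   8.3] turn [0. 0. 0.] rows 2.0
```

The deep box stands at z 119 top, within about 1 mm of the base box. Now the shallow one.

Emit:
move_arm:
  increments:
    - [-2,8.3,0,0,0,-0.042,0.9]
    - [-2,8.3,0,0,0,-0.042,0.9]
    - [-2,8.3,0,0,0,-0.042,0.9]

```text
time: 8.2
tcp_pos: [548.0, 94.4, 302.6]
eef_rot: [0.992, 0.123, -0.0, 0.001]
force: [-0.2, -0.7, -0.5]
finger_gap: 77.0
grasp_force: 0.0
```

Emit:
move_arm:
  increments:
    - [-9.5,17.2,1,0,0,-0.05,0.9]
    - [-9.5,17.2,1,0,0,-0.05,0.9]
    - [-9.5,17.2,1,0,0,-0.05,0.9]
    - [-9.5,17.2,1,0,0,-0.05,0.9]
    - [-9.5,17.2,1,0,0,-0.05,0.9]

```text
time: 8.62
tcp_pos: [497.4, -93.4, 292.3]
eef_rot: [0.989, 0.149, -0.0, 0.0]
force: [0.9, 0.2, -0.6]
finger_gap: 76.7
grasp_force: 0.0
```

Emit:
move_arm:
  increments:
    - [-9,13.3,7.5,0,0,-0.045,0.9]
    - [-9,13.3,7.5,0,0,-0.045,0.9]
    - [-9,13.3,7.5,0,0,-0.045,0.9]
    - [-9,13.3,7.5,0,0,-0.045,0.9]
    - [-9,13.3,7.5,0,0,-0.045,0.9]

```text
time: 9.03
tcp_pos: [449.5, -248.2, 215.1]
eef_rot: [0.985, 0.17, -0.001, -0.0]
force: [-0.8, 0.3, 0.1]
finger_gap: 76.4
grasp_force: 0.0
```

Emit:
move_arm:
  increments:
    - [0,0,3,0,0,0,0.9]
    - [0,0,6,0,0,0,0.9]
    - [0,0,6,0,0,0,0.9]
    - [0,0,6,0,0,0,0.9]
    - [0,0,6,0,0,0,0.9]

```text
time: 9.45
tcp_pos: [452.4, -244.5, 158.8]
eef_rot: [0.985, 0.172, 0.0, 0.0]
force: [0.0, -0.7, 1.2]
finger_gap: 76.6
grasp_force: 0.0
```

```bash
python3 - <<'E'
from plan import *
g=box((426.2,-253.1),.345,29)
plan([(*g,77,.345)])
E
```

```text
now [ 452.4 -244.5  158.8] yaw 0.345 t 9.45 gap 76.6
[ 4.5349e+02 -2.4329e+02  7.7000e+01  3.4000e-01] shift cm [ 0.14 -0.08  8.18] turn [ 0.001 -0.001  0.   ] rows 2.0
```

Emit:
move_arm:
  increments:
    - [0.1,-0.1,3,0,0,0,0.9]
    - [0.1,-0.1,5.5,0,0,0,0.9]
    - [0.1,-0.1,7,0,0,0,0.9]
    - [0.1,-0.1,8,0,0,0,0.9]
    - [0.1,-0.1,8,0,0,0,0.9]

```text
time: 9.87
tcp_pos: [452.6, -243.0, 77.3]
eef_rot: [0.985, 0.172, -0.0, -0.0]
force: [-0.2, -0.2, -0.2]
finger_gap: 76.9
grasp_force: 0.0
```

Emit:
move_arm:
  increments:
    - [0,0,0,0,0,0,0.9]
    - [0,0,0.1,0,0,0,0.5]
    - [0,0,0.1,0,0,0,0.5]
    - [0,0,0.1,0,0,0,0.5]
    - [0,0,0.1,0,0,0,0.5]
  newtons: 50

```text
time: 10.28
tcp_pos: [453.4, -243.9, 78.1]
eef_rot: [0.985, 0.172, 0.001, 0.001]
force: [-0.6, 1.0, 5.0]
finger_gap: 59.2
grasp_force: 54.2
```

Emit:
move_arm:
  increments:
    - [0,0,0,0,0,0,0.5]
    - [0,0,-1,0,0,0,0.5]
    - [0,0,-3,0,0,0,0.5]
    - [0,0,-5,0,0,0,0.5]
    - [0,0,-8,0,0,0,0.5]

```text
time: 10.7
tcp_pos: [451.5, -242.6, 157.2]
eef_rot: [0.985, 0.171, -0.001, -0.001]
force: [0.6, -0.2, -1.9]
finger_gap: 59.2
grasp_force: 54.5
```

```bash
python3 - <<'E'
from plan import *
p=box((572,189.2),.208,29)
plan([(453,-243,300,.345),(500,-90,330,.3),(550,100,330,.23),(*p,325,.208),(*p,218,.208)])
E
```

```text
now [ 451.5 -242.6  157.2] yaw 0.345 t 10.7 gap 59.2
[ 4.53e+02 -2.43e+02  3.00e+02  3.40e-01] shift cm [  0.11   0.06 -14.28] turn [-0.002  0.001 -0.   ] rows 3.4
[ 5.0e+02 -9.0e+01  3.3e+02  3.0e-01] shift cm [  9.6  -12.81  -3.  ] turn [ 0.    -0.     0.045] rows 3.9
[5.5e+02 1.0e+02 3.3e+02 2.3e-01] shift cm [ 10.39 -16.67  -0.  ] turn [ 0.   -0.    0.07] rows 4.7
[6.0037e+02 1.9519e+02 3.2500e+02 2.1000e-01] shift cm [ 7.07 -8.12  0.5 ] turn [ 0.    -0.     0.022] rows 2.6
[6.0037e+02 1.9519e+02 2.1800e+02 2.1000e-01] shift cm [ 0.  -0.  10.7] turn [0. 0. 0.] rows 2.6
```

Emit:
move_arm:
  increments:
    - [0,0,-4,0,0,0,0.5]
    - [0,0,-8,0,0,0,0.5]
    - [0,0,-12,0,0,0,0.5]
    - [0,0,-14.3,0,0,0,0.5]
    - [0,0,-14.3,0,0,0,0.5]

```text
time: 11.12
tcp_pos: [454.0, -244.3, 306.1]
eef_rot: [0.985, 0.172, 0.003, 0.003]
force: [-0.5, -0.8, -1.7]
finger_gap: 59.1
grasp_force: 54.8
```

Emit:
move_arm:
  increments:
    - [2.4,-3.2,-1,0,0,0.02,0.5]
    - [4.8,-6.4,-2,0,0,0.045,0.5]
    - [7.2,-9.6,-3,0,0,0.045,0.5]
    - [9.6,-12.8,-3,0,0,0.045,0.5]
    - [9.6,-12.8,-3,0,0,0.045,0.5]

```text
time: 11.53
tcp_pos: [500.3, -84.5, 330.3]
eef_rot: [0.988, 0.152, 0.001, -0.001]
force: [-0.8, 0.1, -2.9]
finger_gap: 59.0
grasp_force: 55.0
```

Emit:
move_arm:
  increments:
    - [2,-3.3,0,0,0,0.02,0.5]
    - [4,-6.6,0,0,0,0.04,0.5]
    - [6.2,-10,0,0,0,0.07,0.5]
    - [8.3,-13.4,0,0,0,0.07,0.5]
    - [10.4,-16.7,0,0,0,0.07,0.5]

```text
time: 11.95
tcp_pos: [549.1, 102.0, 329.6]
eef_rot: [0.993, 0.115, -0.0, -0.0]
force: [1.0, -0.5, -0.8]
finger_gap: 59.1
grasp_force: 55.1
```

Emit:
move_arm:
  increments:
    - [2.4,-2.7,0,0,0,0.022,0.5]
    - [4.7,-5.4,0,0,0,0.022,0.5]
    - [7.1,-8.1,0.5,0,0,0.022,0.5]
    - [7.1,-8.1,1,0,0,0.022,0.5]
    - [7.1,-8.1,1,0,0,0.022,0.5]

```text
time: 12.37
tcp_pos: [599.6, 196.5, 317.6]
eef_rot: [0.994, 0.105, -0.002, 0.0]
force: [-1.3, -0.6, -1.8]
finger_gap: 58.8
grasp_force: 55.2
```

Emit:
move_arm:
  increments:
    - [0,0,0,0,0,0,0.5]
    - [0,0,2,0,0,0,0.5]
    - [0,0,4,0,0,0,0.5]
    - [0,0,4,0,0,0,0.5]
    - [0,0,4,0,0,0,0.5]

```text
time: 12.78
tcp_pos: [599.4, 193.9, 279.7]
eef_rot: [0.995, 0.103, -0.001, 0.0]
force: [1.2, -0.2, -2.2]
finger_gap: 58.7
grasp_force: 55.1
```

```bash
cat >shal.py <<'E'
from plan import *
from h import *
from workcell import vision
o=(572,189.2)
c=vision.read_camera("scene");P=cloud(c);z=monitor.state()["tcp_pos"][2];b=z-78
face(P,o,.208,b+5,b+25,"shallow");face(P,o,.208,70,112,"deep")
d=P[...,:2]-np.array(o);x=d[...,0]*np.cos(.208)+d[...,1]*np.sin(.208);y=-d[...,0]*np.sin(.208)+d[...,1]*np.cos(.208);m=P[...,2]
for a,e in((b+22,b+38),(112,125)):
    k=(m>a)&(m<e)&(abs(y)<45)
    print([(t,(np.percentile(y[k&(abs(x-t)<4)],[1,99]).round(1)).tolist()) for t in(-30,0,20,30,40,46) if (k&(abs(x-t)<4)).sum()>5],np.median(m[k]).round(1))
p=box(o,.208,29);plan([(*p,204,.208)])
c=vision.read_camera("top");cv2.imwrite("pics/t4.png",cv2.resize(c["image"][100:240,110:310],(800,560)))
c=vision.read_camera("scene");cv2.imwrite("pics/s4.png",cv2.resize(c["image"][150:310,250:420],(595,560)))
E
python3 shal.py
```

```text
shallow n 111 x at y0 46.7 slope 0.061 y extent [-36.1   2.7  26.5]
deep n 123 x at y0 48.5 slope 0.069 y extent [-26.5  -1.2  15.3]
[(0, [5.7, 27.8]), (20, [-29.2, 30.7]), (30, [-43.7, 29.3]), (40, [-42.6, 40.7]), (46, [-29.6, 27.6])] 232.5
[(-30, [-30.0, 9.1]), (0, [-28.1, 29.2]), (20, [-28.8, 29.4]), (30, [-27.5, 29.5]), (40, [-27.4, 16.0]), (46, [-27.2, 12.7])] 119.1
now [600.1 194.2 280.7] yaw 0.207 t 12.83 gap 58.8
[6.0037e+02 1.9519e+02 2.0400e+02 2.1000e-01] shift cm [ 0.05 -0.1   7.67] turn [ 0.    -0.    -0.001] rows 1.8
```

View pics/s4.png

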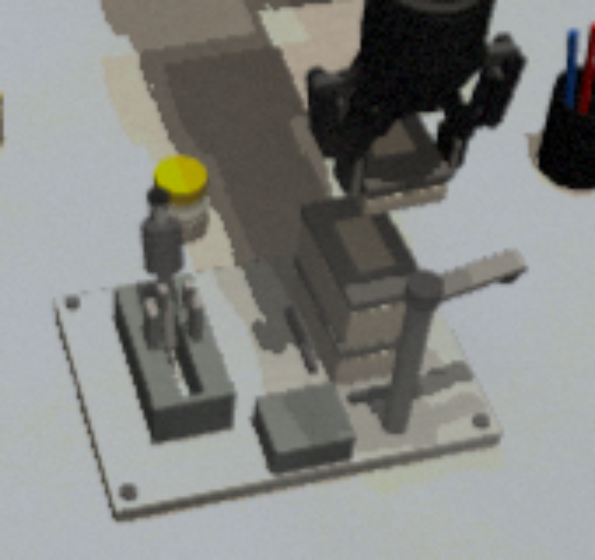

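The deep box sits squarely on the base box, and the shallow one hangs level above them at crop (405,165). Its offset is about -1.5 mm in x, so I lower it with a small correction.

Emit:
move_arm:
  increments:
    - [0.2,-0.1,3,0,0,0,0.5]
    - [0.2,-0.1,5.5,0,0,0,0.5]
    - [0.2,-0.1,7,0,0,0,0.5]
    - [0.2,-0.1,7.5,0,0,0,0.5]
    - [0.2,-0.1,7.7,0,0,0,0.5]

```text
time: 13.35
tcp_pos: [601.9, 196.3, 202.6]
eef_rot: [0.995, 0.104, -0.0, 0.0]
force: [0.1, 0.2, -2.1]
finger_gap: 58.8
grasp_force: 55.1
```

Emit:
move_arm:
  increments:
    - [0,0,0,0,0,0,0.5]
    - [0,0,0.1,0,0,0,0.5]
    - [0,0,0.2,0,0,0,0.5]
    - [0,0,0.3,0,0,0,0.5]
    - [0,0,0.3,0,0,0,0.5]

```text
time: 13.77
tcp_pos: [602.1, 196.5, 199.9]
eef_rot: [0.995, 0.104, 0.0, -0.0]
force: [0.3, 0.2, -3.9]
finger_gap: 58.8
grasp_force: 55.1
```

Emit:
move_arm:
  increments:
    - [0,0,0.1,0,0,0,0.5]
    - [0,0,0.2,0,0,0,0.5]
    - [0,0,0.25,0,0,0,0.5]
    - [0,0,0.3,0,0,0,0.5]
    - [0,0,0.3,0,0,0,0.5]

```text
time: 14.18
tcp_pos: [601.9, 196.4, 196.3]
eef_rot: [0.995, 0.104, -0.0, 0.0]
force: [-0.6, -0.2, -1.8]
finger_gap: 58.8
grasp_force: 55.1
```

Emit:
move_arm:
  increments:
    - [0,0,0.05,0,0,0,0.5]
    - [0,0,0.05,0,0,0,0.5]
    - [0,0,0.1,0,0,0,0.5]
    - [0,0,0.1,0,0,0,0.5]

```text
time: 14.52
tcp_pos: [601.9, 196.4, 196.2]
eef_rot: [0.995, 0.104, 0.0, 0.0]
force: [-2.8, 0.2, 5.0]
finger_gap: 59.1
grasp_force: 56.1
```

Contact. I release, rise and check the stack, then look closely at the lever.

Emit:
move_arm:
  increments:
    - [0,0,0,0,0,0,0.74]
    - [0,0,0,0,0,0,0.78]
    - [0,0,0,0,0,0,0.84]
    - [0,0,0,0,0,0,0.88]
    - [0,0,0,0,0,0,0.9]

```text
time: 14.93
tcp_pos: [602.0, 196.4, 195.4]
eef_rot: [0.995, 0.104, 0.0, 0.0]
force: [-0.1, -0.3, 0.1]
finger_gap: 77.3
grasp_force: 0.0
```

Emit:
move_arm:
  increments:
    - [0,0,-2,0,0,0,0.9]
    - [0,0,-5,0,0,0,0.9]
    - [0,0,-9,0,0,0,0.9]
    - [0,0,-12,0,0,0,0.9]
    - [0,0,-12,0,0,0,0.9]

```text
time: 15.35
tcp_pos: [604.0, 196.9, 322.4]
eef_rot: [0.995, 0.104, 0.005, -0.0]
force: [1.8, 1.1, 0.4]
finger_gap: 77.0
grasp_force: 0.0
```

```bash
cat >lev.py <<'E'
from plan import *
from h import *
from workcell import vision
o=(586,124.8);yw=.188
for n in("scene","top"):
    c=vision.read_camera(n);P=cloud(c)
    if n=="scene":
        print("shallow",rect(P,win(P,572,189,75,141,160)));face(P,(572,189.2),.208,122,146,"sh");face(P,(572,189.2),.208,70,112,"deep")
    d=P[...,:2]-np.array(o);x=d[...,0]*np.cos(yw)+d[...,1]*np.sin(yw);y=-d[...,0]*np.sin(yw)+d[...,1]*np.cos(yw)+75;z=P[...,2]-45
    r=np.hypot(x,z);a=np.arctan2(x,z)
    m=(abs(y)<16)&(r>60)&(r<150)&(abs(a)<.75)
    for r0 in range(86,136,5):
        k=m&(abs(r-r0)<2.5)
        if k.sum()>3:print(n,r0,k.sum(),"ang med %.3f range %.3f %.3f"%(np.median(a[k]),*np.percentile(a[k],[3,97])),"y",np.percentile(y[k],[2,50,98]).round(1))
    cv2.imwrite(f"pics/lev_{n}.png",cv2.resize(c["image"][180:290,260:370] if n=="scene" else c["image"][120:220,190:290],(560,560),interpolation=cv2.INTER_CUBIC))
E
python3 lev.py
```

```text
shallow {'c': [573.8, 190.7], 'wh': (104.1, 61.3), 'yaw': np.float64(0.221), 'z': 149.1, 'mean': [579.0, 189.9], 'n': 777}
sh n 67 x at y0 50.3 slope 0.131 y extent [-28.   -2.3  18.6]
deep n 110 x at y0 48.8 slope 0.108 y extent [-27.8  -3.1  14.6]
scene 86 18 ang med -0.250 range -0.345 -0.193 y [-14.1  -0.5  10.4]
scene 91 22 ang med -0.245 range -0.331 -0.203 y [-12.9  -3.6  11.2]
scene 96 21 ang med -0.260 range -0.335 -0.233 y [-13.9  -3.   11.7]
scene 101 43 ang med -0.321 range -0.463 -0.229 y [-13.3  -2.1  12.3]
scene 106 13 ang med -0.337 range -0.384 -0.245 y [-7.9 -1.3  7.3]
scene 111 5 ang med -0.360 range -0.380 -0.339 y [-3.6  1.7  3.8]
scene 116 8 ang med -0.353 range -0.369 -0.314 y [-3.8  0.   3.8]
scene 121 7 ang med -0.347 range -0.380 -0.331 y [-7.4 -1.7  6.5]
scene 126 22 ang med -0.346 range -0.420 -0.306 y [-7.7 -1.1  5.8]
top 86 5 ang med -0.225 range -0.286 -0.206 y [-7.2 -0.9 11.6]
top 91 5 ang med -0.268 range -0.308 -0.239 y [-9.   6.6 12.2]
top 96 8 ang med -0.304 range -0.394 -0.231 y [-12.5   0.4  12.2]
top 101 56 ang med -0.339 range -0.482 -0.258 y [-12.3  -1.8  12.8]
top 106 11 ang med -0.336 range -0.492 -0.260 y [-7.4 -0.6  9.1]
top 126 27 ang med -0.375 range -0.424 -0.326 y [-6.6  0.5  6.3]
top 131 7 ang med -0.378 range -0.425 -0.343 y [-5.8 -0.7  4.3]
```

View pics/lev_top.png

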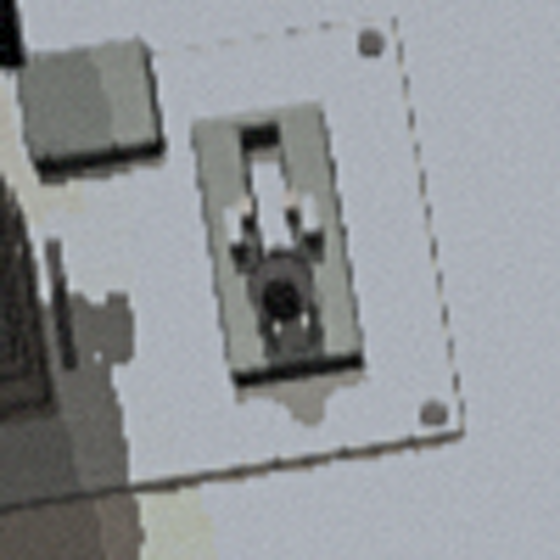

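The top view shows the lever cap at crop (283,295), leaning about 0.36 rad to the robot's side, with the gate cheeks at (240,225) and (305,225). The stack is square, with the shallow top at z 149 and offset about 1.5 mm. I plan the lever grip and arc next.

```bash
python3 - <<'E'
from plan import *
c,s=np.cos(.188),np.sin(.188)
st=lambda x,y:(586+c*x-s*y,124.8+s*x+c*y)
p=st(-30.6,-75.7);print(np.round(p,1))
plan([(*st(-10,0),310,.188),(*p,300,.188),(*p,250,.188),(*p,181,.188)])
E
```

```text
[570.1  44.7]
now [602.6 196.5 316.9] yaw 0.208 t 15.45 gap 77.2
[5.7618e+02 1.2293e+02 3.1000e+02 1.9000e-01] shift cm [-4.1   6.66  0.67] turn [-0.    -0.003  0.02 ] rows 1.9
[5.7009e+02 4.4710e+01 3.0000e+02 1.9000e-01] shift cm [-2.06  7.57  1.  ] turn [0. 0. 0.] rows 1.9
[5.7009e+02 4.4710e+01 2.5000e+02 1.9000e-01] shift cm [ 0. -0.  5.] turn [0. 0. 0.] rows 1.2
[5.7009e+02 4.4710e+01 1.8100e+02 1.9000e-01] shift cm [ 0.  -0.   6.9] turn [0. 0. 0.] rows 1.7
```

Emit:
move_arm:
  increments:
    - [-4.1,6.7,0.7,0,0,0.02,0.9]
    - [-4.1,6.7,0.7,0,0,0.02,0.9]
    - [-6.2,14.2,1.7,0,0,0.02,0.9]
    - [-6.2,14.2,1.7,0,0,0.02,0.8]
    - [-6.2,14.2,1.7,0,0,0.02,0.7]

```text
time: 15.87
tcp_pos: [569.1, 39.4, 296.3]
eef_rot: [0.996, 0.091, -0.002, 0.001]
force: [1.1, 0.7, 0.2]
finger_gap: 60.1
grasp_force: 0.0
```

Emit:
move_arm:
  increments:
    - [0,0,3,0,0,0,0.7]
    - [0,0,5,0,0,0,0.7]
    - [0,0,5,0,0,0,0.7]
    - [0,0,5,0,0,0,0.7]
    - [0,0,5,0,0,0,0.7]

```text
time: 16.28
tcp_pos: [570.7, 45.0, 249.0]
eef_rot: [0.996, 0.094, 0.0, -0.0]
force: [-0.0, 0.3, 0.7]
finger_gap: 60.0
grasp_force: 0.0
```

```bash
python3 - <<'E'
from plan import *
from h import *
from workcell import vision
plan([(570.1,44.7,181,.188)])
c=vision.read_camera("scene");cv2.imwrite("pics/s5.png",cv2.resize(c["image"][150:300,240:400],(597,560),interpolation=cv2.INTER_CUBIC))
E
```

```text
now [570.7  45.  249. ] yaw 0.188 t 16.28 gap 60.0
[5.701e+02 4.470e+01 1.810e+02 1.900e-01] shift cm [-0.07  0.01  6.8 ] turn [-0. -0.  0.] rows 1.6
```

View pics/s5.png

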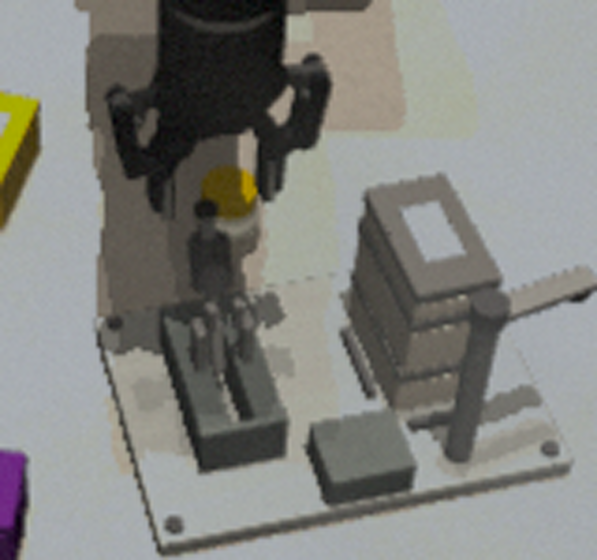

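The stack is neat at crop (430,290). The fingers, at (165,190) and (270,175), are set either side of the lever cap (205,210), so I descend and grip the collar.

Emit:
move_arm:
  increments:
    - [-0.05,0,3,0,0,0,0.7]
    - [-0.05,0,5,0,0,0,0.7]
    - [-0.05,0,6.5,0,0,0,0.7]
    - [-0.05,0,6.8,0,0,0,0.7]
    - [-0.05,0,6.8,0,0,0,0.7]

```text
time: 16.75
tcp_pos: [570.1, 44.8, 180.7]
eef_rot: [0.996, 0.094, -0.0, -0.0]
force: [0.0, 0.0, 0.3]
finger_gap: 59.7
grasp_force: 0.0
```

Emit:
move_arm:
  increments:
    - [0,0,0,0,0,0,0.4]
    - [0,0,0,0,0,0,0.3]
    - [0,0,0,0,0,0,0.2]
    - [0,0,0,0,0,0,0.2]
    - [0,0,0,0,0,0,0.2]
  newtons: 45

```text
time: 17.17
tcp_pos: [570.8, 44.5, 182.0]
eef_rot: [0.996, 0.094, 0.001, 0.0]
force: [-0.8, -0.5, 5.6]
finger_gap: 27.4
grasp_force: 43.8
```

```bash
python3 - <<'E'
from plan import *
s=monitor.state();plan([]);print(np.round(s["force"],1),s["grasp_force"])
c,si=np.cos(.188),np.sin(.188);d=np.array(s["tcp_pos"][:2])-[586,124.8];X=c*d[0]+si*d[1];Y=-si*d[0]+c*d[1];print("station",X,Y)
th0=-.36;r0=-X/np.sin(.36);print("r0",r0)
r0=89
for l,th in [(.0,-.36),(7,-.36),(14,-.36)]+[(14,t) for t in np.arange(-.3,.53,.05)]+[(14,.5),(14,.52),(2,.5)]:
    print(l,round(th,2),"shift from grip cm: x %.2f z(down) %.2f"%(((r0+l)*np.sin(th)-r0*np.sin(th0))/10,-((r0+l)*np.cos(th)-r0*np.cos(th0))/10))
E
```

```text
now [570.8  44.5 182. ] yaw 0.188 t 17.17 gap 27.4
[-0.8 -0.5  5.6] 43.82300913333893
station -29.903262783226406 -76.08874584025901
r0 84.88631855136289
0.0 -0.36 shift from grip cm: x 0.00 z(down) -0.00
7 -0.36 shift from grip cm: x -0.25 z(down) -0.66
14 -0.36 shift from grip cm: x -0.49 z(down) -1.31
14 -0.3 shift from grip cm: x 0.09 z(down) -1.51
14 -0.25 shift from grip cm: x 0.59 z(down) -1.65
14 -0.2 shift from grip cm: x 1.09 z(down) -1.77
14 -0.15 shift from grip cm: x 1.60 z(down) -1.85
14 -0.1 shift from grip cm: x 2.11 z(down) -1.92
14 -0.05 shift from grip cm: x 2.62 z(down) -1.96
14 -0.0 shift from grip cm: x 3.14 z(down) -1.97
14 0.05 shift from grip cm: x 3.65 z(down) -1.96
14 0.1 shift from grip cm: x 4.16 z(down) -1.92
14 0.15 shift from grip cm: x 4.67 z(down) -1.85
14 0.2 shift from grip cm: x 5.18 z(down) -1.77
14 0.25 shift from grip cm: x 5.68 z(down) -1.65
14 0.3 shift from grip cm: x 6.18 z(down) -1.51
14 0.35 shift from grip cm: x 6.67 z(down) -1.35
14 0.4 shift from grip cm: x 7.15 z(down) -1.16
14 0.45 shift from grip cm: x 7.62 z(down) -0.95
14 0.5 shift from grip cm: x 8.07 z(down) -0.71
14 0.5 shift from grip cm: x 8.07 z(down) -0.71
14 0.52 shift from grip cm: x 8.25 z(down) -0.61
2 0.5 shift from grip cm: x 7.50 z(down) 0.34
```

Emit:
move_arm:
  increments:
    - [-0.1,0,-0.3,0,0,0,0.2]
    - [-0.2,0,-0.6,0,0,0,0.2]
    - [-0.35,0,-0.95,0,0,0,0.2]
    - [-0.5,0,-1.3,0,0,0,0.2]
    - [-0.5,0,-1.3,0,0,0,0.2]

```text
time: 17.58
tcp_pos: [565.5, 43.5, 194.5]
eef_rot: [0.996, 0.094, 0.001, 0.0]
force: [4.7, -2.3, -3.4]
finger_gap: 27.1
grasp_force: 44.5
```

```bash
sed -i 's/,\[60,/,[60,/;s/lev_{n}/lev2_{n}/' lev.py; python3 lev.py; python3 - <<'E'
from plan import *
s=monitor.state();plan([]);print(np.round(s["force"],1),s["grasp_force"])
E
```

```text
shallow {'c': [574.3, 191.1], 'wh': (102.8, 62.0), 'yaw': np.float64(0.213), 'z': 149.0, 'mean': [579.0, 189.9], 'n': 782}
sh n 82 x at y0 50.0 slope 0.071 y extent [-28.6  -2.1  28.4]
deep n 125 x at y0 48.7 slope 0.073 y extent [-27.5  -2.2  14.8]
scene 86 22 ang med -0.248 range -0.311 -0.196 y [-12.    1.1  14.5]
scene 91 22 ang med -0.272 range -0.301 -0.217 y [-14.2  -1.9  15. ]
scene 96 23 ang med -0.261 range -0.334 -0.228 y [-14.3   0.1  15.2]
scene 101 25 ang med -0.266 range -0.320 -0.236 y [-15.6  -2.1  14.7]
scene 106 20 ang med -0.271 range -0.349 -0.225 y [-8.9  2.8 14.2]
scene 111 24 ang med -0.263 range -0.348 -0.207 y [-14.6   1.3  14.9]
scene 116 36 ang med -0.314 range -0.427 -0.250 y [-11.2   2.1  14.4]
scene 121 16 ang med -0.320 range -0.354 -0.181 y [-12.9   8.4  15.4]
scene 126 15 ang med -0.343 range -0.412 -0.213 y [-3.3  3.6 14.9]
scene 131 7 ang med -0.283 range -0.390 -0.188 y [-11.9  14.7  15.4]
now [565.6  43.5 193.8] yaw 0.188 t 17.68 gap 26.5
[ 4.7 -2.  -2.9] 44.49308395385742
```

The collar top is up about 14 mm along the rod. Now the arc.

Emit:
move_arm:
  increments:
    - [0.58,0,-0.2,0,0,0,0.2]
    - [1.08,0,-0.34,0,0,0,0.2]
    - [1.58,0,-0.46,0,0,0,0.2]
    - [2.09,0,-0.54,0,0,0,0.2]
    - [2.6,0,-0.61,0,0,0,0.2]

```text
time: 18.1
tcp_pos: [588.4, 47.9, 198.0]
eef_rot: [0.996, 0.093, -0.004, 0.001]
force: [-3.4, -5.3, -5.6]
finger_gap: 26.8
grasp_force: 44.9
```

Emit:
move_arm:
  increments:
    - [0.51,0,-0.04,0,0,0,0.2]
    - [1.03,0,-0.05,0,0,0,0.2]
    - [1.54,0,-0.04,0,0,0,0.2]
    - [2.05,0,0,0,0,0,0.2]
    - [2.56,0,0.07,0,0,0,0.2]

```text
time: 18.52
tcp_pos: [613.4, 52.7, 197.2]
eef_rot: [0.996, 0.093, -0.004, 0.001]
force: [-5.8, -6.4, -4.1]
finger_gap: 26.8
grasp_force: 45.9
```

Emit:
move_arm:
  increments:
    - [0.51,0,0.08,0,0,0,0.2]
    - [1.01,0,0.2,0,0,0,0.2]
    - [1.51,0,0.34,0,0,0,0.2]
    - [2,0,0.5,0,0,0,0.2]
    - [2.48,0,0.69,0,0,0,0.2]

```text
time: 18.93
tcp_pos: [638.3, 57.4, 190.6]
eef_rot: [0.996, 0.094, -0.003, 0.0]
force: [-3.9, -3.8, -2.0]
finger_gap: 26.5
grasp_force: 44.3
```

Emit:
move_arm:
  increments:
    - [0.25,0,0.1,0,0,0,0.2]
    - [0.47,0,0.21,0,0,0,0.2]
    - [0.7,0,0.33,0,0,0,0.2]
    - [0.92,0,0.45,0,0,0,0.2]
    - [1,0,0.5,0,0,0,0.2]

```text
time: 19.35
tcp_pos: [648.5, 59.3, 185.6]
eef_rot: [0.996, 0.094, -0.003, 0.0]
force: [-2.3, -5.5, -2.6]
finger_gap: 26.4
grasp_force: 44.3
```

```bash
sed -i 's/lev2_{n}/lev3_{n}/' lev.py; python3 lev.py; python3 - <<'E'
from plan import *
s=monitor.state();plan([]);print(np.round(s["force"],1),s["grasp_force"])
c,si=np.cos(.188),np.sin(.188);d=np.array(s["tcp_pos"][:2])-[586,124.8];print("station x",c*d[0]+si*d[1])
E
```

```text
shallow {'c': [573.7, 190.4], 'wh': (103.1, 61.1), 'yaw': np.float64(0.211), 'z': 149.2, 'mean': [574.1, 183.5], 'n': 617}
sh n 53 x at y0 50.5 slope 0.117 y extent [-28.5  -3.6  18.5]
deep n 127 x at y0 48.8 slope 0.068 y extent [-27.1  -3.   15.1]
scene 86 5 ang med 0.548 range 0.497 0.587 y [-5.6 10.2 13.1]
scene 91 9 ang med 0.540 range 0.493 0.652 y [-6.1  5.8 13.6]
scene 96 11 ang med 0.603 range 0.482 0.678 y [-13.4  12.7  14.4]
scene 101 12 ang med 0.526 range 0.448 0.644 y [-15.4   2.7  13.6]
scene 106 21 ang med 0.506 range 0.438 0.618 y [-14.7  -1.1  13.2]
scene 111 38 ang med 0.453 range 0.377 0.590 y [-13.1   4.9  14.6]
scene 116 10 ang med 0.480 range 0.374 0.584 y [-11.7  13.   15.2]
scene 121 14 ang med 0.485 range 0.356 0.542 y [-14.    9.8  15.9]
scene 126 32 ang med 0.412 range 0.339 0.493 y [-5.8  1.1 15.7]
scene 131 6 ang med 0.409 range 0.393 0.461 y [ 0.7  4.5 14.9]
now [648.6  59.4 185.7] yaw 0.187 t 19.45 gap 26.0
[-3.4 -3.9 -3.3] 44.496620893478394
station x 49.313987679745864
```

The lever leans about 0.42 rad and isn't at the stop yet, so I push on until the force rises.

Emit:
move_arm:
  increments:
    - [0.2,0,0.1,0,0,0,0.2]
    - [0.4,0,0.2,0,0,0,0.2]
    - [0.4,0,0.2,0,0,0,0.2]

```text
time: 19.7
tcp_pos: [652.9, 60.2, 183.9]
eef_rot: [0.996, 0.094, -0.002, 0.0]
force: [-2.7, -4.2, -2.5]
finger_gap: 26.1
grasp_force: 45.5
```

Emit:
move_arm:
  increments:
    - [0.2,0,0.1,0,0,0,0.2]
    - [0.4,0,0.2,0,0,0,0.2]
    - [0.4,0,0.2,0,0,0,0.2]

```text
time: 19.95
tcp_pos: [657.0, 61.0, 182.1]
eef_rot: [0.996, 0.094, -0.002, 0.0]
force: [-1.8, -4.5, -2.1]
finger_gap: 25.5
grasp_force: 46.2
```

```bash
sed -i 's/lev3_{n}/lev4_{n}/;s/260:370/280:390/' lev.py; python3 lev.py | grep scene
```

```text
scene 91 8 ang med 0.624 range 0.579 0.697 y [-4.9  6.9 13.4]
scene 101 10 ang med 0.607 range 0.527 0.737 y [-4.4 11.5 13.9]
scene 106 20 ang med 0.592 range 0.501 0.732 y [-15.7  -1.5  13.8]
scene 111 37 ang med 0.546 range 0.411 0.683 y [-11.6   4.   15.4]
scene 116 11 ang med 0.576 range 0.457 0.653 y [-14.   12.5  15. ]
scene 121 17 ang med 0.566 range 0.487 0.623 y [-15.3  12.9  15.1]
scene 126 31 ang med 0.478 range 0.418 0.586 y [-9.8  1.6 15. ]
scene 131 8 ang med 0.485 range 0.444 0.556 y [-13.    1.2  14.7]
```

View pics/lev4_scene.png

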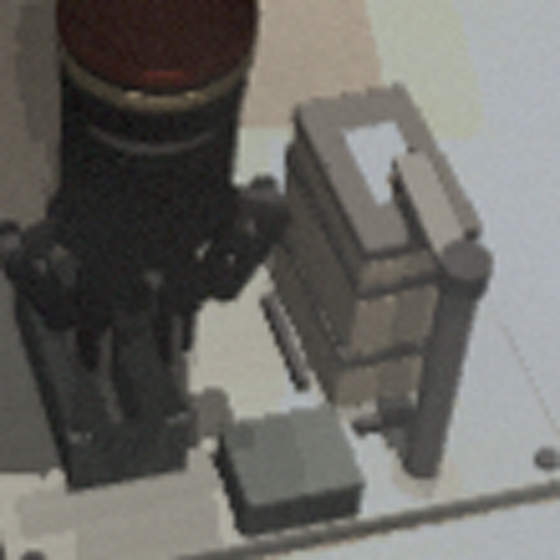

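The bar now lies over the column at (435,195) and the lever is near its stop. I push a little more.

Emit:
move_arm:
  increments:
    - [0.15,0,0.08,0,0,0,0.2]
    - [0.3,0,0.16,0,0,0,0.2]
    - [0.3,0,0.16,0,0,0,0.2]

```text
time: 20.3
tcp_pos: [659.5, 61.5, 180.7]
eef_rot: [0.996, 0.094, -0.002, 0.0]
force: [-5.2, -6.3, -0.6]
finger_gap: 25.8
grasp_force: 45.1
```

Emit:
move_arm:
  increments:
    - [0.15,0,0.08,0,0,0,0.2]
    - [0.25,0,0.13,0,0,0,0.2]
    - [0.25,0,0.13,0,0,0,0.2]

```text
time: 20.55
tcp_pos: [659.6, 61.5, 179.1]
eef_rot: [0.996, 0.094, -0.004, 0.001]
force: [-15.1, -8.1, 5.4]
finger_gap: 25.7
grasp_force: 45.6
```

The stop is reached (force x -15 N). I lower the collar along the rod, then let go.

Emit:
move_arm:
  increments:
    - [-0.12,0,0.25,0,0,0,0.2]
    - [-0.24,0,0.5,0,0,0,0.2]
    - [-0.38,0,0.75,0,0,0,0.2]
    - [-0.5,0,1,0,0,0,0.2]
    - [-0.5,0,1,0,0,0,0.2]

```text
time: 20.97
tcp_pos: [657.0, 61.0, 171.6]
eef_rot: [0.996, 0.094, -0.001, 0.0]
force: [-11.2, -4.9, 15.3]
finger_gap: 25.3
grasp_force: 46.1
```

Emit:
move_arm:
  increments:
    - [0,0,0,0,0,0,0.4]
    - [0,0,0,0,0,0,0.55]
    - [0,0,0,0,0,0,0.7]
    - [0,0,0,0,0,0,0.7]
    - [0,0,0,0,0,0,0.7]

```text
time: 21.38
tcp_pos: [658.5, 61.6, 170.0]
eef_rot: [0.996, 0.094, 0.0, -0.0]
force: [-0.2, -1.2, -0.6]
finger_gap: 59.8
grasp_force: 0.0
```

Emit:
move_arm:
  increments:
    - [0,0,-3,0,0,0,0.7]
    - [0,0,-6,0,0,0,0.7]
    - [0,0,-9,0,0,0,0.7]
    - [0,0,-13,0,0,0,0.7]
    - [0,0,-13,0,0,0,0.7]

```text
time: 21.8
tcp_pos: [660.8, 61.5, 308.1]
eef_rot: [0.996, 0.094, 0.005, 0.0]
force: [1.1, 0.4, 0.9]
finger_gap: 59.8
grasp_force: 0.0
```

Emit:
move_arm:
  increments:
    - [-4,2,0,0,0,0,0.7]
    - [-8,4,0,0,0,0,0.7]
    - [-12,6,0,0,0,0,0.7]
    - [-15,8,0,0,0,0,0.7]
    - [-18,8,0,0,0,0,0.7]

```text
time: 22.22
tcp_pos: [495.2, -53.2, 299.9]
eef_rot: [0.996, 0.093, 0.0, 0.001]
force: [0.1, -0.8, -0.5]
finger_gap: 60.0
grasp_force: 0.0
```

```bash
sed -i 's/lev4_{n}/lev5_{n}/' lev.py; python3 lev.py; python3 -c "
from plan import *;plan([])"
```

```text
shallow {'c': [574.4, 190.4], 'wh': (103.7, 61.6), 'yaw': np.float64(0.215), 'z': 149.1, 'mean': [574.9, 186.5], 'n': 628}
sh n 59 x at y0 50.4 slope 0.092 y extent [-28.   -5.1  28.6]
deep n 130 x at y0 48.7 slope 0.087 y extent [-27.4  -2.1  15.8]
scene 86 8 ang med 0.616 range 0.452 0.652 y [-14.4  -8.5   1.5]
scene 91 6 ang med 0.544 range 0.393 0.633 y [-13.9 -11.1  -6. ]
scene 96 10 ang med 0.537 range 0.385 0.628 y [-13.7  -8.3  11.7]
scene 101 48 ang med 0.531 range 0.373 0.623 y [-13.   -5.   12.2]
scene 106 17 ang med 0.545 range 0.415 0.613 y [-11.8  -4.1   8.2]
scene 121 4 ang med 0.483 range 0.469 0.497 y [-8.6 -5.5  3.6]
scene 126 27 ang med 0.497 range 0.441 0.549 y [-7.2 -0.9  6. ]
scene 131 7 ang med 0.498 range 0.446 0.546 y [-4.2 -0.2  3.8]
top 86 11 ang med 0.365 range 0.316 0.464 y [-2.9  3.7 12.7]
top 91 11 ang med 0.365 range 0.319 0.421 y [-2.9  5.9 11.5]
top 96 16 ang med 0.375 range 0.332 0.563 y [-9.2 -0.7 13.6]
top 101 59 ang med 0.451 range 0.351 0.590 y [-11.6   1.5  12.4]
top 106 12 ang med 0.450 range 0.365 0.506 y [-8.2 -0.9  9.3]
top 111 7 ang med 0.458 range 0.424 0.490 y [-2.7 -0.3  3.8]
top 116 5 ang med 0.474 range 0.452 0.481 y [-6.2 -3.3  3.5]
top 121 8 ang med 0.453 range 0.443 0.484 y [-6.4  1.7  7.1]
top 126 29 ang med 0.482 range 0.422 0.557 y [-7.4 -0.4  6.7]
now [492.2 -51.7 299.9] yaw 0.185 t 22.32 gap 60.1
```

View pics/lev5_scene.png

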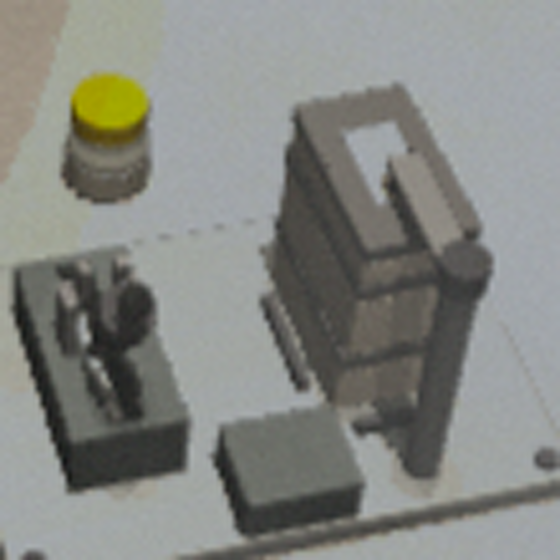

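The lever is at the stop, leaning 0.49 rad in both views. The collar top is back at 101 mm as at the start, and the stack is intact under the bar. As a last check I take the bar's angle, since it amplifies the lever's angle.

```bash
python3 - <<'E'
from h import *
from workcell import vision
P=cloud(vision.read_camera("scene"));o=(586,124.8);c,s=np.cos(.188),np.sin(.188)
d=P[...,:2]-np.array(o);x=d[...,0]*c+d[...,1]*s;y=-d[...,0]*s+d[...,1]*c
k=(x>10)&(x<74)&(abs(y-70)<40)&(P[...,2]>157)&(P[...,2]<175)
f=np.polyfit(x[k],y[k],1);print(k.sum(),"bar slope",f[0].round(3),"-> lever",round(1-abs(f[0])/1.57,3))
E
```

```text
154 bar slope -0.011 -> lever 0.993
```

```bash
python3 -c "
from workcell import ctrl;print(ctrl.close_job())"
```

```text
the job is handed in; nothing more can be done
None
```

The job is handed in at about 22 s of the 72 s allowed, and no verdict came back. By the cameras, the deep and shallow boxes stand square within about 2 mm, the lever is at its far stop (about 0.99 rad) with the bar over the column, the collar is back down, and the robot touches nothing. I did not re-measure the bystanders at the end; the moves met no unexpected contact.

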